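# Make up two polishing kits for the bench grinder

## Task

Make up the two polishing kits from the stock on the bench: the steel-wire cup brush, the sanding drum and the green compound bar go in the blue tray, the brass-wire cup brush and the red-brown compound bar in the yellow tray. Lay each bar flat in its tray's long compartment, along it, and stand each brush or drum upright in a square compartment of its own (either one). Set everything down gently without dropping it, and leave the white bar, the grey tin and the wrench where they are.

Things in the scene. Friction and masses are not known exactly. Their poses are not given: they have to be found in the camera images.
- brush_steel_center (a point): Steel-wire cup brush, grey cup and dark grey bristles, bristles down, hub up: an upright straight-sided cylinder 48 mm in diameter and 50 mm high, with a hub 22 mm in diameter and 10 mm high on top (60 mm in all), 0.2 kg, at any of six stock places. Grip it by the cup. Point: on its axis, half-way up, 30 mm above its underside; z up.
- brush_brass_center (a point): Brass-wire cup brush, golden cup and bristles, bristles down, hub up: an upright straight-sided cylinder 48 mm in diameter and 50 mm high, with a hub 22 mm in diameter and 10 mm high on top (60 mm in all), 0.2 kg, at any of six stock places. Grip it by the cup. Point: on its axis, half-way up, 30 mm above its underside; z up.
- drum_center (a point): Sanding drum, an upright cylinder with dark brown sleeve and black rubber top with a small steel hub, 44 mm in diameter, 50 mm high, 0.12 kg, at any of six stock places. Point: on its axis, 25 mm above its underside; z up.
- bar_green_center (a point): Dark green bar of polishing compound, a plain block 84 mm long (its x), 36 mm wide (its y), 50 mm high, 0.22 kg, lying on the bench at any of six stock places, its long axis up to 0.7 rad from world x. Point: its centre, 25 mm above its underside; z up.
- bar_red_center (a point): Red-brown bar of polishing compound, a plain block 84 mm long (its x), 36 mm wide (its y), 50 mm high, 0.22 kg, lying on the bench at any of six stock places, its long axis up to 0.7 rad from world x. Point: its centre, 25 mm above its underside; z up.
- bar_white_center (a point): White bar of polishing compound, a plain block 84 mm long (its x), 36 mm wide (its y), 50 mm high, 0.22 kg, lying on the bench at any of six stock places, its long axis up to 0.7 rad from world x. Point: its centre, 25 mm above its underside; z up. It belongs to no kit and stays where it is.
- tray_blue: Blue kit tray fixed to the bench, 152 (its x) x 156 mm (its y), turned up to 0.3 rad. Floor 3 mm thick; rims and ribs 4 mm thick, tops 9 mm above the bench. Origin: centre of underside; z up. Long compartment nearer the robot: centre x -40, y 0, inside 64 (x) x 148 mm (y). Two square ones on the far side: centres x +34, y +38 and -38 mm, inside 76 (x) x 72 mm (y).
- tray_yellow: Yellow kit tray fixed to the bench, 152 (its x) x 156 mm (its y), turned up to 0.3 rad. Floor 3 mm thick; rims and ribs 4 mm thick, tops 9 mm above the bench. Origin: centre of underside; z up. Long compartment nearer the robot: centre x -40, y 0, inside 64 (x) x 148 mm (y). Two square ones on the far side: centres x +34, y +38 and -38 mm, inside 76 (x) x 72 mm (y).
- tin: Closed grey tin, 64 mm in diameter, 55 mm high, beyond the stock; stays where it is. Origin: centre of its underside.
- wrench: Steel wrench, 170 mm long, lying flat beyond the stock, roughly across the robot's view; stays where it is. Origin: middle of its length, underside; x along it.
Things that resemble listed ones, but are neither listed nor needed, are in the scene too. There is more than one size of the part that bears brush_brass_center; the job needs the middle-sized.

How it is judged (in metres and radians):
At the end, for the whole second after the job is handed in: Each of the five parts is in its own proper compartment (centre within 14-18 mm of its centre; bars 36 mm along, 0.45 rad), on the floor (height within 3 mm), upright within 0.08 rad, at rest; the white bar within 15 mm, tin and wrench within 20 mm of their starts (x of brush_steel_center in the frame of tray_blue between 0.018 and 0.05 m and (y of brush_steel_center in the frame of tray_blue between 0.024 and 0.052 m or y of brush_steel_center in the frame of tray_blue between -0.052 and -0.024 m) and z of brush_steel_center in the frame of tray_blue between 0.03 and 0.036 m and angle between each of brush_steel_center, drum_center, bar_green_center, brush_brass_center, bar_red_center's own z axis and vertical below 0.08 rad and linear speed of each of brush_steel, drum, bar_green, brush_brass, bar_red below 0.01 m/s and x of drum_center in the frame of tray_blue between 0.016 and 0.052 m and (y of drum_center in the frame of tray_blue between 0.022 and 0.054 m or y of drum_center in the frame of tray_blue between -0.054 and -0.022 m) and z of drum_center in the frame of tray_blue between 0.025 and 0.031 m and x of bar_green_center in the frame of tray_blue between -0.057 and -0.023 m and y of bar_green_center in the frame of tray_blue between -0.036 and 0.036 m and z of bar_green_center in the frame of tray_blue between 0.025 and 0.031 m and angle between the x axis of bar_green_center and the y axis of tray_blue, either way round below 0.45 rad and x of brush_brass_center in the frame of tray_yellow between 0.018 and 0.05 m and (y of brush_brass_center in the frame of tray_yellow between 0.024 and 0.052 m or y of brush_brass_center in the frame of tray_yellow between -0.052 and -0.024 m) and z of brush_brass_center in the frame of tray_yellow between 0.03 and 0.036 m and x of bar_red_center in the frame of tray_yellow between -0.057 and -0.023 m and y of bar_red_center in the frame of tray_yellow between -0.036 and 0.036 m and z of bar_red_center in the frame of tray_yellow between 0.025 and 0.031 m and angle between the x axis of bar_red_center and the y axis of tray_yellow, either way round below 0.45 rad and distance of bar_white_center from where it was at the start of the episode below 0.015 m and distance of each of tin, wrench from where it was at the start of the episode below 0.02 m); the robot touches nothing.
It fails at once if the white bar is shifted (distance of bar_white_center from where it was at the start of the episode above 0.015 m).
It fails at once if the grey tin is shifted (distance of tin from where it was at the start of the episode above 0.02 m).
It fails at once if the wrench is shifted (distance of wrench from where it was at the start of the episode above 0.02 m).
It fails at once if a part is dropped or thrown down (faster than 0.8 m/s close to the bench) ((linear speed of bar_green above 0.8 m/s and height (world z) of bar_green_center below 0.06 m) or (linear speed of bar_red above 0.8 m/s and height (world z) of bar_red_center below 0.06 m) or (linear speed of brush_steel above 0.8 m/s and height (world z) of brush_steel_center below 0.06 m) or (linear speed of brush_brass above 0.8 m/s and height (world z) of brush_brass_center below 0.06 m) or (linear speed of drum above 0.8 m/s and height (world z) of drum_center below 0.06 m)).
It also fails if it takes over 125 s, if anything falls off the work surface, if the arm or the gripper's body presses on something with over 40 N, if the wrist force passes 120 N, or if a joint passes its speed limit or range.

## Robot

A 6-joint arm with a two-finger parallel gripper is mounted at the origin on the work surface. World frame = base frame: x ahead of the robot, y to its left, z up, the work surface at z = 0. Lengths are in m, angles in degrees, forces in N, time in s.
With the tool pointing down it reaches from about 0.275 to 0.75 m from the base axis. Payload 10.2 kg.
Tool frame: the origin (TCP) lies on the centre line of the jaws, within the pads' length; the fingertips stand 11 mm ahead of it and the grasp point (between the pads) lies 8 mm behind it; z points along the fingers, y is the direction in which the jaws open and shut (so a half turn about z gives the same grasp; the last joint's range is limited). The gripper opens to 88 mm and grips with 3 to 60 N. Pads are 18 mm wide; open, the fingers measure 123 mm over their backs; the gripper's body (75 mm by 187 mm) begins 45 mm behind the grasp point.
Start: joints at [-85.164, 17.928, 85.812, -0, 76.261, -12.8], TCP at [0.159, -0.5, 0.25] pointing down, gripper open.
Joint ranges: [-168.41, 168.41], [-55.51, 124.54], [10.69, 146.95], [-70.63, 250.63], [1, 178], [-165.06, 165.06]. Speed limits (degrees/s): [136.94, 136.94, 172.46, 180, 180, 180].

## Interface

Orientations are given as [roll, pitch, yaw] about the fixed x, y, z axes, in that order (R = Rz(yaw) Ry(pitch) Rx(roll)).
In Python, from bench import ctrl, inverse_kinematics, state, optics gives the robot as it stands. Calls block until the motion is done:
- ctrl.move_to(position, orientation): joint-space move of the TCP to a pose.
- ctrl.move_straight(position, v=0.15, frame=None, force_limit=None): straight line of the TCP; frame=None keeps the orientation; v is the mean speed in m/s. With force_limit (N) it stops when the force on the tool has changed by that much, and returns True; else False.
- ctrl.move_joints(angles): joint-space move.
- ctrl.gripper_to(opening, strength=None): finger opening in m; strength is the grip in N (None keeps the last); returns when the fingers have stopped.
- ctrl.pause(seconds).
- inverse_kinematics(position, orientation): joint angles nearest the present ones, or None.
- state(): the state.
- optics.read_camera(name): name is "scene" or "top" or "wrist"; returns a dict with "image" (384x512x3 uint8, red, green, blue), "fx", "fy", "cx", "cy" (pixels), "rvec" (rotation vector, rad) and "tvec" (3), from world to camera coordinates, as OpenCV has them; the wrist camera has in their place "tool_from_camera" (4x4, takes a point from camera to tool coordinates, whose origin is the TCP and whose axes are the flange's). Camera axes: x right, y down, z forward; pixel columns grow to the right and rows downward; lengths in m; the calibration is good to about 2 mm. A picture is of the moment at which its call begins: read the wrist's pose just before it. There is no depth.
A pose or a line that the arm cannot do raises ctrl.IKError and nothing moves.
- ctrl.close_job(): hands the job in, once; it reports no verdict.
The state is a dict: "time": time; "joint_positions": joint angles; "qvel": joint speeds; "joint_torque": joint torques, N m; "eef_pos": TCP position; "ee_rot": TCP orientation; "contact_force": force on the tool from outside, world axes, zero at the start; "moment": the same for the moment, N m; "gripper_width": finger opening in m.
Only numpy, scipy, OpenCV 4.12 (cv2) and the standard library are available. Lean on these libraries where they do the work, as an engineer would, in place of code of your own. Each camera call takes 0.05 s, during which the arm holds its last target.

## Working session

There is one attempt and no reset: what is moved stays moved. The work goes in short steps, each a Python script; the robot and the scene stay as the last script left them, time stands still between calls to the robot, and variables do not carry over. Pictures are saved under pics/ and viewed, and the job is handed in when it is done.

```bash
ls; mkdir -p pics
python3 - <<'E'
from bench import ctrl, state, optics
import cv2
s=state(); print(s['time'],s['eef_pos'],s['ee_rot'],s['gripper_width'])
for n in ("scene","top","wrist"):
    c=optics.read_camera(n); cv2.imwrite(f"pics/{n}0.png",c['image'][:,:,::-1])
    print(n,{k:v for k,v in c.items() if k!='image'})
E
```

```text
pics
0.0 [ 0.15900368 -0.50010482  0.2491626 ] [-1.79927154e+02 -1.59927050e-02  1.76351474e+01] 0.08824209376530097
scene {'fx': 453.0750296306544, 'fy': 453.0750296306544, 'cx': 249.90023398275724, 'cy': 191.09561573231417, 'rvec': array([ 1.81939893,  1.88335612, -0.64551576]), 'tvec': array([ 0.03983206, -0.43716045,  1.37227835])}
top {'fx': 357.6047423322417, 'fy': 357.6047423322417, 'cx': 255.37142862770833, 'cy': 192.33305412090635, 'rvec': array([ 2.11694336, -2.12476662,  0.10800701]), 'tvec': array([0.01833704, 0.58868063, 0.66849792])}
wrist {'fx': 276.69310704089276, 'fy': 276.69310704089276, 'cx': 259.1623332684602, 'cy': 190.6413314964741, 'tool_from_camera': array([[ 1.10904353e-03, -9.55561106e-01, -2.94791014e-01,
         7.52948090e-02],
       [ 9.99999082e-01,  8.30322609e-04,  1.07065176e-03,
         2.16664717e-04],
       [-7.78301539e-04, -2.94791931e-01,  9.55561150e-01,
        -1.35745121e-01],
       [ 0.00000000e+00,  0.00000000e+00,  0.00000000e+00,
         1.00000000e+00]])}
```

View pics/top0.png

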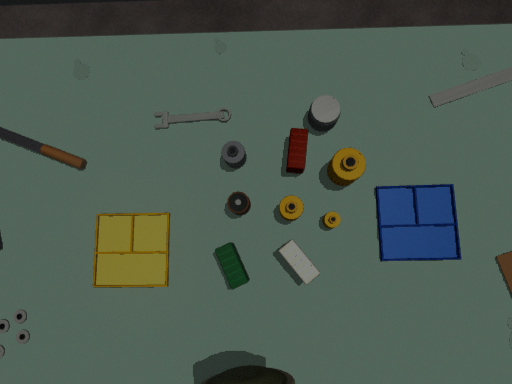

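View pics/scene0.png

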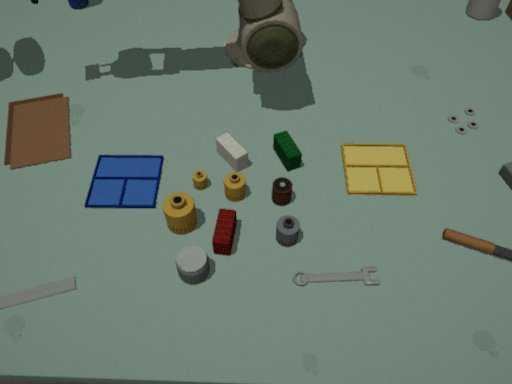

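View pics/wrist0.png

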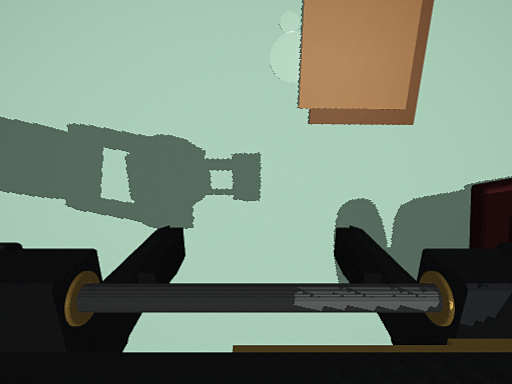

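```bash
cat > h.py <<'E'
import numpy as np, cv2
from bench import ctrl, inverse_kinematics, state, optics
def cam(n):
    c=optics.read_camera(n)
    if n=='wrist': raise Exception
    K=np.array([[c['fx'],0,c['cx']],[0,c['fy'],c['cy']],[0,0,1]]);R=cv2.Rodrigues(c['rvec'])[0]
    return c['image'],K,R,np.array(c['tvec'])
def ray(px,z,K,R,t):
    d=R.T@np.linalg.inv(K)@np.array([px[0],px[1],1.]);o=-R.T@t
    return o+d*(z-o[2])/d[2]
def proj(P,K,R,t):
    return cv2.projectPoints(np.array(P,float).reshape(-1,3),cv2.Rodrigues(R)[0],t,K,None)[0].reshape(-1,2)
E
python3 - <<'E'
import cv2
im=cv2.imread('pics/top0.png')
cv2.imwrite('pics/c1.png',cv2.resize(im[85:295,205:375],None,fx=4.4,fy=4.4,interpolation=cv2.INTER_CUBIC)[:600*2][:, :][0:924])
a=im[85:195,205:375];b=im[185:295,205:375]
cv2.imwrite('pics/c1.png',cv2.resize(a,None,fx=4.5,fy=4.5,interpolation=cv2.INTER_CUBIC))
cv2.imwrite('pics/c2.png',cv2.resize(b,None,fx=4.5,fy=4.5,interpolation=cv2.INTER_CUBIC))
t=cv2.hconcat([im[205:295,85:180],im[178:268,370:465]])
cv2.imwrite('pics/c3.png',cv2.resize(t,None,fx=4,fy=4,interpolation=cv2.INTER_CUBIC))
E
```

```text
(no output)
```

View pics/c1.png

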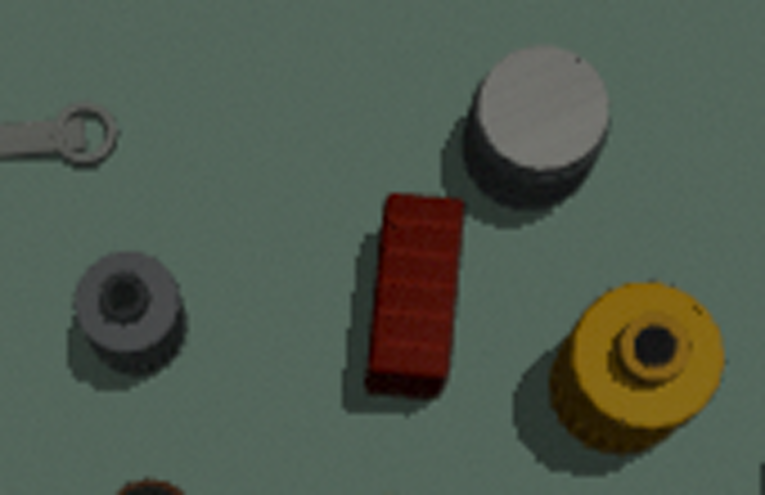

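View pics/c2.png

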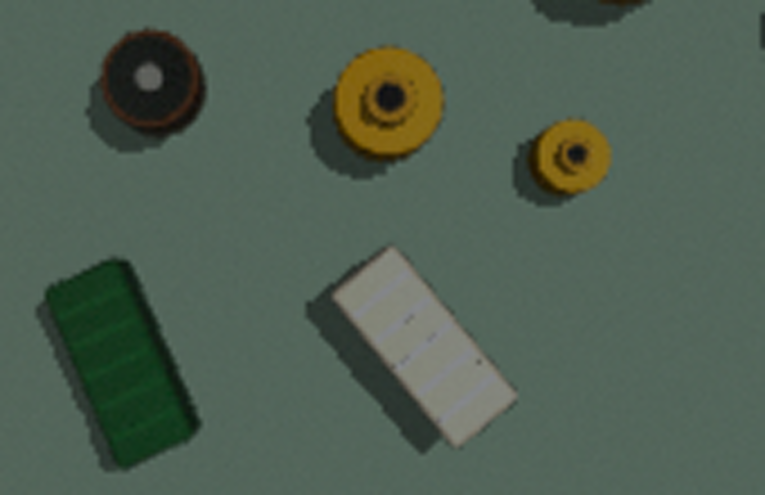

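View pics/c3.png

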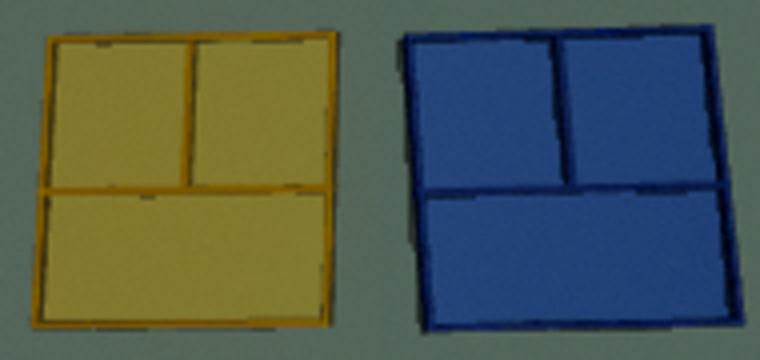

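```bash
cat > m.py <<'E'
from h import *
im,K,R,t=cam('top')
print('campos',-R.T@t)
def f(u,v,ox,oy,s,z): return ray(((u+.5)/s-.5+ox,(v+.5)/s-.5+oy),z,K,R,t)
def bar(n,c,o):
    P=np.array([f(u,v,*o) for u,v in c]); e=[np.linalg.norm(P[i]-P[i-1]) for i in range(4)]
    # corners order: long edges identified
    L=(P[1]+P[2]-P[0]-P[3]) if np.linalg.norm(P[1]-P[0])>np.linalg.norm(P[2]-P[1]) else (P[2]+P[3]-P[0]-P[1])
    print(n,P.mean(0).round(4),'edges',np.round(e,4),'long ang',round(np.degrees(np.arctan2(L[1],L[0])),1)%180)
c1=(205,85,4.5,.05);c2=(205,185,4.5,.05)
for n,l,r,tp,b,o in [('steel',74,183,251,355,c1),('drum',102,202,30,131,c2),('brass',334,443,47,156,c2),('small',535,611,119,193,c2),('big',573,724,283,430,c1),('tin',477,609,46,170,c1)]:
    C=f((l+r)/2,(tp+b)/2,*o); w=np.linalg.norm(f(l,(tp+b)/2,*o)-f(r,(tp+b)/2,*o));h=np.linalg.norm(f((l+r)/2,tp,*o)-f((l+r)/2,b,*o))
    print(n,C.round(4),w.round(4),h.round(4))
bar('red',[(387,193),(464,201),(443,378),(369,373)],c1)
bar('green',[(46,293),(115,259),(189,430),(122,468)],c2)
bar('white',[(392,246),(518,398),(458,447),(333,293)],c2)
bar('yellow',[(48,37),(336,32),(330,327),(33,327)],(85,205,4,.009))
bar('blue',[(25,36),(332,27),(363,327),(44,332)],(370,178,4,.009))
E
python3 m.py
```

```text
campos [ 0.48211162 -0.0180193   0.74900888]
steel [0.6708 0.0608 0.05  ] 0.0491 0.048
drum [0.5679 0.0495 0.05  ] 0.0441 0.0447
brass [ 0.5581 -0.0538  0.05  ] 0.0472 0.0477
small [ 0.5341 -0.1326  0.05  ] 0.0324 0.0319
big [ 0.6436 -0.1689  0.05  ] 0.0656 0.0662
tin [ 0.7589 -0.1263  0.05  ] 0.0591 0.0587
red [ 0.6771 -0.0677  0.05  ] edges [0.0832 0.0346 0.0817 0.0326] long ang 173.0
green [0.4467 0.0634 0.05  ] edges [0.0806 0.0331 0.0789 0.0325] long ang 24.400000000000006
white [ 0.4539 -0.0676  0.05  ] edges [0.0323 0.0822 0.0326 0.0823] long ang 39.099999999999994
yellow [0.4763 0.2767 0.009 ] edges [0.1497 0.1547 0.1508 0.1549] long ang 90.5
blue [ 0.5306 -0.31    0.009 ] edges [0.1503 0.155  0.151  0.1559] long ang 91.1
```

```bash
cat > ov.py <<'E'
from h import *
def box(c,ang,hx,hy,z0,z1):
    a=np.radians(ang);M=np.array([[np.cos(a),-np.sin(a)],[np.sin(a),np.cos(a)]])
    q=[np.append(np.array(c)+M@np.array(p),z) for z in (z0,z1) for p in [(hx,hy),(-hx,hy),(-hx,-hy),(hx,-hy)]]
    return [q[:4]+q[:1],q[4:]+q[4:5]]
def cyl(c,r,z):
    th=np.linspace(0,2*np.pi,60);return [np.c_[c[0]+r*np.cos(th),c[1]+r*np.sin(th),0*th+zz] for zz in (0,z)]
obj=[box((.6771,-.0677),-7,.042,.018,0,.05),box((.4467,.0634),24.4,.042,.018,0,.05),box((.4539,-.0676),39.1,.042,.018,0,.05),
box((.4763,.2767),.5,.076,.078,0,.009),box((.5306,-.31),1.1,.076,.078,0,.009),
cyl((.6708,.0608),.024,.05),cyl((.5679,.0495),.022,.05),cyl((.5581,-.0538),.024,.05)]
crops={'top':[(80,85,220,210),(220,85,220,210),(340,160,140,120)],'scene':[(70,120,200,150),(210,110,220,150)]}
import sys
for n in ('top','scene'):
    im,K,R,t=cam(n); k=3
    im=cv2.resize(im[:,:,::-1],None,fx=k,fy=k,interpolation=cv2.INTER_CUBIC); im=cv2.convertScaleAbs(im,alpha=1.5)
    for o in obj:
        for l in o:
            p=(proj(l,K,R,t)+.5)*k-.5
            cv2.polylines(im,[np.round(p*16).astype(np.int32)],False,(255,0,255),1,cv2.LINE_AA,4)
    for i,(x,y,w,h) in enumerate(crops[n]): cv2.imwrite(f'pics/ov_{sys.argv[1]}_{n}{i}.png',im[y*k:(y+h)*k,x*k:(x+w)*k][:600])
E
python3 ov.py a
```

```text
(no output)
```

View pics/ov_a_scene0.png

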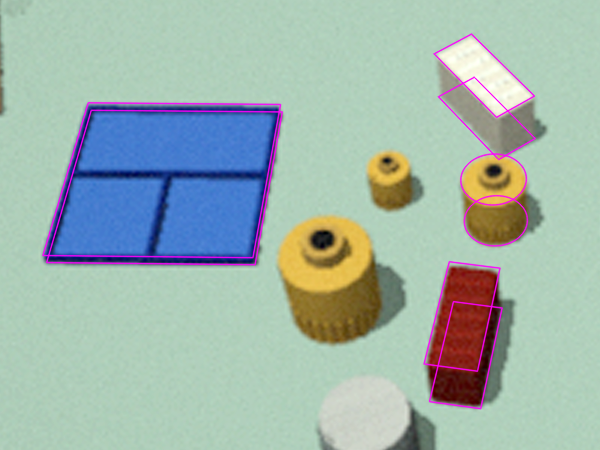

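View pics/ov_a_scene1.png

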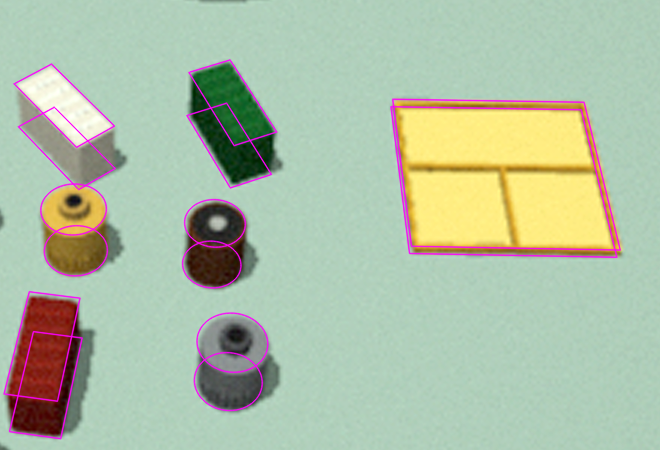

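View pics/ov_a_top0.png

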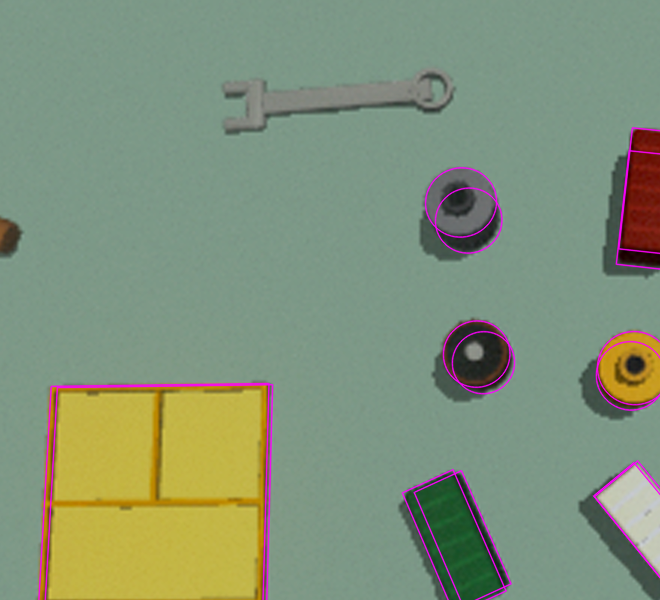

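View pics/ov_a_top2.png

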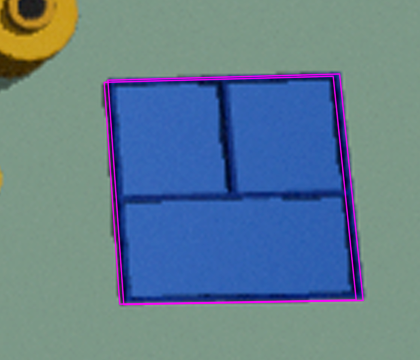

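```bash
cat > pp.py <<'E'
from h import *
TR={'blue':((.5306,-.31),1.1),'yellow':((.4763,.2767),.5)}
def tr(n,x,y):
    (cx,cy),a=TR[n];a=np.radians(a);return (cx+np.cos(a)*x-np.sin(a)*y, cy+np.sin(a)*x+np.cos(a)*y)
def best(p,yaw,sym=True):
    return yaw
def pick(xy,yaw,zg,open_,grip=25,zt=.2):
    z=zg-.008
    ctrl.gripper_to(open_)
    ctrl.move_to([*xy,zt],[180,0,yaw])
    hit=ctrl.move_straight([*xy,z],v=.12,force_limit=12)
    if hit: print('HIT',state()['eef_pos'],state()['contact_force']); return False
    ctrl.gripper_to(0.01,strength=grip)
    print('width',state()['gripper_width'],'t',state()['time'])
    ctrl.move_straight([*xy,zt],v=.15)
    print('held',state()['gripper_width'],state()['contact_force'].round(2))
    return True
def place(xy,yaw,zg,open_,zt=.2):
    z=zg-.008+.003
    ctrl.move_to([*xy,zt],[180,0,yaw])
    ctrl.move_straight([*xy,z+.015],v=.15)
    h=ctrl.move_straight([*xy,z-.0005],v=.02,force_limit=4)
    print('touch',h,state()['eef_pos'],'want z',z)
    ctrl.pause(.15)
    ctrl.gripper_to(open_); ctrl.pause(.1)
    ctrl.move_straight([*xy,zt],v=.15)
    print('t',state()['time'])
E
python3 - <<'E'
from pp import *
for xy,yaw in [((.6708,.0608),0),(tr('blue',36,0)and tr('blue',.036,-.038),91.1),(tr('blue',.036,.038),91.1),((.4467,.0634),24.4),(tr('blue',-.042,0),91.1),((.6771,-.0677),-7),(tr('yellow',.036,-.038),90.5),(tr('yellow',-.042,0),90.5)]:
    for z in (.2,.03): print(np.round(xy,3),yaw,z,inverse_kinematics([*xy,z],[180,0,yaw]))
E
```

```text
[0.671 0.061] 0 0.2 [-4.76391028e+00  3.92763401e+01  6.02396589e+01 -2.54444375e-14
  8.04840011e+01  8.52360897e+01]
[0.671 0.061] 0 0.03 [-4.76391028e+00  4.90460939e+01  6.91356035e+01 -2.54444375e-14
  6.18183026e+01  8.52360897e+01]
[ 0.567 -0.347] 91.1 0.2 [-41.54323351  38.11461624  62.22973222   0.          79.65565154
 -42.64323351]
[ 0.567 -0.347] 91.1 0.03 [-41.54323351  48.10046239  71.02390759   0.          60.87563002
 -42.64323351]
[ 0.566 -0.271] 91.1 0.2 [-36.29649622  33.10769818  70.59761556   0.          76.29468626
 -37.39649622]
[ 0.566 -0.271] 91.1 0.03 [-36.29649622  44.04229093  79.0894346    0.          56.86827447
 -37.39649622]
[0.447 0.063] 24.4 0.2 [-6.85978528e+00  1.14502872e+01  1.02102694e+02 -2.54444375e-14
  6.64470192e+01  5.87402147e+01]
[0.447 0.063] 24.4 0.03 [-6.85978528e+00  2.74434715e+01  1.11150275e+02 -2.54444375e-14
  4.14062536e+01  5.87402147e+01]
[ 0.489 -0.311] 91.1 0.2 [-44.04644401  27.01549839  80.28335966   0.          72.70114194
 -45.14644401]
[ 0.489 -0.311] 91.1 0.03 [-44.04644401  39.181103    88.65721544   0.          52.16168157
 -45.14644401]
[ 0.677 -0.068] -7 0.2 [-1.55504736e+01  4.02556549e+01  5.85484868e+01 -2.54444375e-14
  8.11958583e+01  8.14495264e+01]
[ 0.677 -0.068] -7 0.03 [-1.55504736e+01  4.98435888e+01  6.75406843e+01 -2.54444375e-14
  6.26157269e+01  8.14495264e+01]
[0.513 0.239] 90.5 0.2 [ 1.31317939e+01  2.53643516e+01  8.28066260e+01 -2.54444375e-14
  7.18290223e+01  1.26317939e+01]
[0.513 0.239] 90.5 0.03 [ 1.31317939e+01  3.78844147e+01  9.11891289e+01 -2.54444375e-14
  5.09264565e+01  1.26317939e+01]
[0.434 0.276] 90.5 0.2 [ 1.94098144e+01  1.92017460e+01  9.18058740e+01 -2.54444375e-14
  6.89923800e+01  1.89098144e+01]
[0.434 0.276] 90.5 0.03 [ 1.94098144e+01  3.31440287e+01  1.00357266e+02 -2.54444375e-14
  4.64987055e+01  1.89098144e+01]
```

Run:
```python
from pp import *
if pick((.6708,.0608),0,.036,.066): 
    place(tr('blue',.036,-.038),91.1,.036,.062)
im=optics.read_camera('top')['image'];cv2.imwrite('pics/t1.png',im[:,:,::-1])
```

```text
width 0.04710269511402507 t 5.4917
held 0.047475215198423765 [-0.51  0.03 -1.64]
touch True [ 0.56717893 -0.34717682  0.03135909] want z 0.030999999999999996
t 12.5333
```

View pics/t1.png

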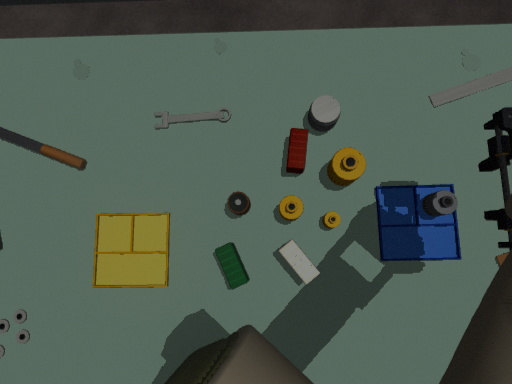

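Run:
```python
from pp import *
if pick((.5679,.0495),0,.036,.062): 
    place(tr('blue',.036,.038),91.1,.036,.057)
    if pick((.4467,.0634),24.4,.038,.056):
        place(tr('blue',-.042,0),91.1,.038,.046)
im=optics.read_camera('top')['image'];cv2.imwrite('pics/t2.png',im[:,:,::-1])
```

```text
width 0.04339373566155364 t 16.7
held 0.04325893040252284 [ 0.03 -0.26 -1.48]
touch True [ 0.56570276 -0.27120264  0.03128056] want z 0.030999999999999996
t 23.6167
width 0.035457973025329284 t 27.3167
held 0.035680264170711 [-0.57 -0.16 -1.86]
touch True [ 0.48844363 -0.31069573  0.03322315] want z 0.033
t 33.9333
```

View pics/t2.png

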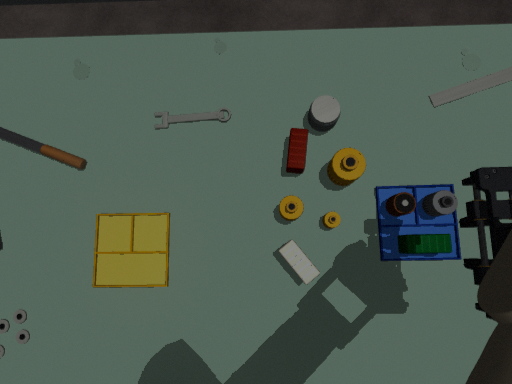

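Run:
```python
from pp import *
if pick((.5581,-.0538),0,.036,.064): 
    place(tr('yellow',.036,.038),90.5,.036,.062)
    if pick((.6771,-.0677),-7,.042,.054):
        place(tr('yellow',-.042,0),90.5,.042,.046)
ctrl.move_to([.35,0,.3],[180,0,0])
print(state()['time'])
im=optics.read_camera('top')['image'];cv2.imwrite('pics/t3.png',im[:,:,::-1])
im=optics.read_camera('scene')['image'];cv2.imwrite('pics/s3.png',im[:,:,::-1])
```

```text
width 0.04722488841485199 t 38.2
held 0.04732024186820726 [ 0.02 -0.03 -3.17]
touch True [0.51181385 0.31493733 0.03132363] want z 0.030999999999999996
t 44.7083
width 0.0356490877077142 t 48.525
held 0.03551661149210174 [-0.94 -0.66 -2.54]
touch True [0.43415238 0.27625685 0.03729986] want z 0.037000000000000005
t 55.0167
56.1833
```

View pics/t3.png

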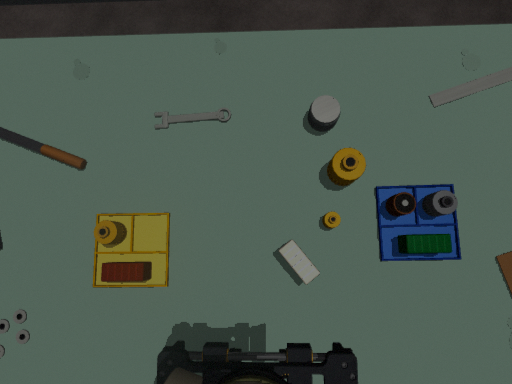

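View pics/s3.png

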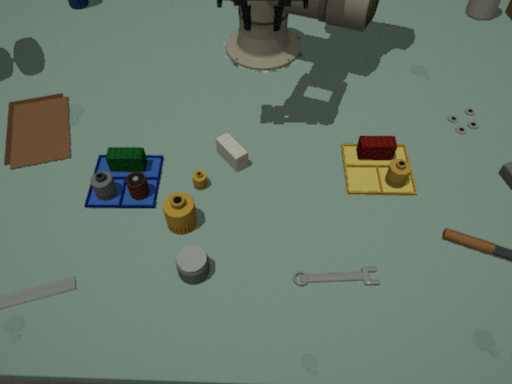

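```bash
python3 - <<'E'
import re
s=open('ov.py').read()
i=s.index('obj=[');j=s.index('crops=')
s=s[:i]+'''from pp import tr
def up(l): return [np.array(q)+[0,0,.003] for q in l]
obj=[up(cyl(tr('blue',.036,-.038),.024,.05)),up(cyl(tr('blue',.036,.038),.022,.05)),up(box(tr('blue',-.042,0),91.1,.042,.018,0,.05)),
up(cyl(tr('yellow',.036,.038),.024,.05)),up(box(tr('yellow',-.042,0),90.5,.042,.018,0,.05)),
box((.4763,.2767),.5,.076,.078,0,.009),box((.5306,-.31),1.1,.076,.078,0,.009)]
crops={'top':[(80,190,120,110),(360,170,120,110)],'scene':[(70,130,120,100),(320,120,120,100)]}
k=5
'''+s[j:].replace('; k=3','')
open('ov2.py','w').write(s)
E
python3 ov2.py b
python3 - <<'E'
import cv2,numpy as np
a=[cv2.imread(f'pics/ov_b_{n}{i}.png')[:500] for n in('top','scene') for i in(0,1)]
f=lambda x:cv2.resize(x,(400,300))
cv2.imwrite('pics/chk.png',np.vstack([np.hstack([cv2.resize(x,(400,int(x.shape[0]*2/3)))[:300] for x in a[:2]]),np.hstack([cv2.resize(x,(400,int(x.shape[0]*2/3)))[:300] for x in a[2:]])]) if len({int(x.shape[0]*2/3) for x in a[:2]})==1 else np.hstack(a))
E
```

```text
(no output)
```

View pics/chk.png

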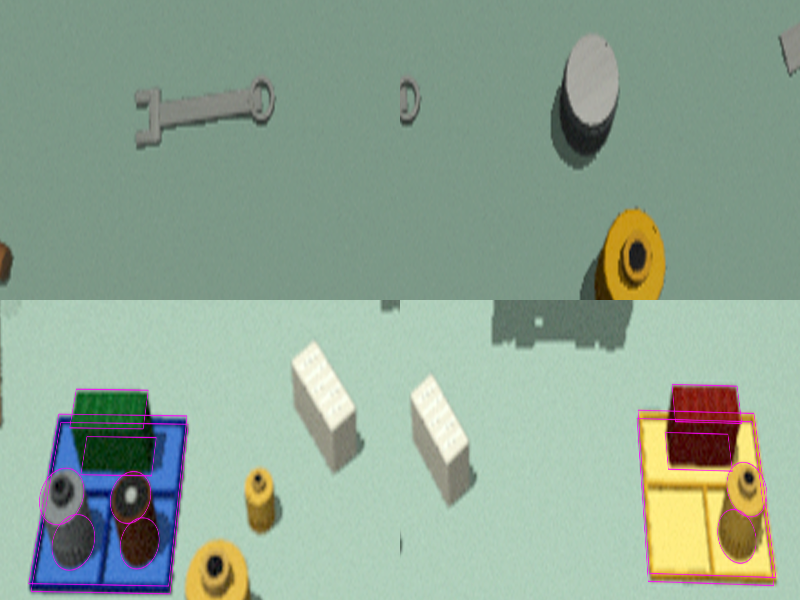

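```bash
python3 -c "
from bench import ctrl
ctrl.close_job()"
```

```text
the job is handed in; nothing more can be done
```

Both kits are made up and the job is handed in, with the clock at about 56 s of the 125 s allowed. The arm was clear of everything when I handed in.

- **Blue tray:** the steel brush and the sanding drum stand in separate square compartments. The green bar lies along the long one.
- **Yellow tray:** the middle-sized brass brush (measured about 48 mm across) stands in a square compartment. The red-brown bar lies along the long one.

**Placing:** each grip closed within 1 mm of the part's size. Each part touched the tray floor within 0.4 mm of the expected height before I let go.

**Last checks:** in the scene camera, all five parts matched their expected outlines to about 2–3 mm, against a tolerance of 14 mm or more. By eye, the white bar, tin and wrench were where they started; I did not measure their shift. One check fell short: the enlarged top-view overlay was cropped to the wrong area, so for that camera I relied on the plain picture, where all the parts were in their compartments.

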